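# Copy the run-in switch setting and store it

### The job

Two yo-yo bearing run-in driver boxes stand on the bench, each with a row of five small toggle levers. Set the levers of the box that has the push button so that each leans the same way, away from you or towards you, as the lever at the same place in the row of the other box (the master, with the plain steel blanking plate); once they all match, press the button fully down and let it up again to store the setting. Do not flip the master's levers and leave the other things on the bench where they are.

Things in the scene. Friction and masses are not known exactly. Their poses are not given: they have to be found in the camera images.
- driver: box to be set: grey, 100 (x) x 200 (y) x 50 mm high, fixed; origin at centre of underside. Its x points away from the robot (yaw within 20 deg), y to the robot's left. Five levers d1..d5 in a row at x = 0, y = +70, +46, +22, -2, -26 mm, on a black strip (44 x 130 mm, top 52 mm above the bench). Round push button at y = -70 mm. Rest of its top is flat, 50 mm up
- master: the pattern to copy: same box with the same row of five levers, m1..m5, at the same places, same origin and axes, but with a flat square steel blanking plate in place of the button. It stands to the left or the right of the driver box
- store_top (a point): centre of the top face of the driver box's push button, a round aluminium cap 30 mm across; 68 mm above the bench when up. It stands 6 mm proud of a fixed black collar 46 mm across
- store (a joint): the push button, m: 0 is up, 0.006 fully pressed; it springs back; fully down takes about 5 N. It counts as pressed beyond 0.0045
- d1 (a joint): lever 1 of the driver box (1 is the robot's leftmost), rad: +0.5 leans away from the robot (to its box's +x), -0.5 towards it. White plastic toggle 7 mm wide (y), 5 mm thick, 24 mm tall above the strip, pivot in the strip's top face. Top-heavy: falls to either end once pushed past upright (0.2 N at the tip). Neighbours 24 mm apart, centre to centre
- m1 (a joint): lever 1 of the master box (1 is the robot's leftmost), rad: +0.5 leans away from the robot (to its box's +x), -0.5 towards it. White plastic toggle 7 mm wide (y), 5 mm thick, 24 mm tall above the strip, pivot in the strip's top face. Top-heavy: falls to either end once pushed past upright (0.2 N at the tip). Neighbours 24 mm apart, centre to centre
- m1_tip (a point): tip of lever 1 of the master box, 24 mm from its pivot along the lever
- d2 (a joint): lever 2 of the driver box (1 is the robot's leftmost), rad: +0.5 leans away from the robot (to its box's +x), -0.5 towards it. White plastic toggle 7 mm wide (y), 5 mm thick, 24 mm tall above the strip, pivot in the strip's top face. Top-heavy: falls to either end once pushed past upright (0.2 N at the tip). Neighbours 24 mm apart, centre to centre
- m2 (a joint): lever 2 of the master box (1 is the robot's leftmost), rad: +0.5 leans away from the robot (to its box's +x), -0.5 towards it. White plastic toggle 7 mm wide (y), 5 mm thick, 24 mm tall above the strip, pivot in the strip's top face. Top-heavy: falls to either end once pushed past upright (0.2 N at the tip). Neighbours 24 mm apart, centre to centre
- m2_tip (a point): tip of lever 2 of the master box, 24 mm from its pivot along the lever
- d3 (a joint): lever 3 of the driver box (1 is the robot's leftmost), rad: +0.5 leans away from the robot (to its box's +x), -0.5 towards it. White plastic toggle 7 mm wide (y), 5 mm thick, 24 mm tall above the strip, pivot in the strip's top face. Top-heavy: falls to either end once pushed past upright (0.2 N at the tip). Neighbours 24 mm apart, centre to centre
- m3 (a joint): lever 3 of the master box (1 is the robot's leftmost), rad: +0.5 leans away from the robot (to its box's +x), -0.5 towards it. White plastic toggle 7 mm wide (y), 5 mm thick, 24 mm tall above the strip, pivot in the strip's top face. Top-heavy: falls to either end once pushed past upright (0.2 N at the tip). Neighbours 24 mm apart, centre to centre
- m3_tip (a point): tip of lever 3 of the master box, 24 mm from its pivot along the lever
- d4 (a joint): lever 4 of the driver box (1 is the robot's leftmost), rad: +0.5 leans away from the robot (to its box's +x), -0.5 towards it. White plastic toggle 7 mm wide (y), 5 mm thick, 24 mm tall above the strip, pivot in the strip's top face. Top-heavy: falls to either end once pushed past upright (0.2 N at the tip). Neighbours 24 mm apart, centre to centre
- m4 (a joint): lever 4 of the master box (1 is the robot's leftmost), rad: +0.5 leans away from the robot (to its box's +x), -0.5 towards it. White plastic toggle 7 mm wide (y), 5 mm thick, 24 mm tall above the strip, pivot in the strip's top face. Top-heavy: falls to either end once pushed past upright (0.2 N at the tip). Neighbours 24 mm apart, centre to centre
- m4_tip (a point): tip of lever 4 of the master box, 24 mm from its pivot along the lever
- d5 (a joint): lever 5 of the driver box (1 is the robot's leftmost), rad: +0.5 leans away from the robot (to its box's +x), -0.5 towards it. White plastic toggle 7 mm wide (y), 5 mm thick, 24 mm tall above the strip, pivot in the strip's top face. Top-heavy: falls to either end once pushed past upright (0.2 N at the tip). Neighbours 24 mm apart, centre to centre
- m5 (a joint): lever 5 of the master box (1 is the robot's leftmost), rad: +0.5 leans away from the robot (to its box's +x), -0.5 towards it. White plastic toggle 7 mm wide (y), 5 mm thick, 24 mm tall above the strip, pivot in the strip's top face. Top-heavy: falls to either end once pushed past upright (0.2 N at the tip). Neighbours 24 mm apart, centre to centre
- m5_tip (a point): tip of lever 5 of the master box, 24 mm from its pivot along the lever
- yoyo: bystander: yellow plastic yo-yo lying flat, 56 mm across, 38 mm high, origin at the centre of its underside
- plate: bystander: brushed steel flat plate 110 x 150 x 8 mm, origin at the centre of its underside
- spacer: bystander: stainless ring spacer 16 mm across, 12 mm high, standing on the steel plate, origin at the centre of its underside
- padbox: bystander: closed clear acrylic box of response pads, 80 x 110 x 33 mm, origin at the centre of its underside
There are look-alikes about, which are no part of the job. Leave any pink or purple look-alike of the master alone.

How it is judged (in metres and radians):
On the way, in this order (a step that is already met when the one before it is completed fails the run):
1. all five driver levers lean the same way as the master's ((value of joint each of d1, m1 above 0.3 rad or value of joint each of d1, m1 below -0.3 rad) and (value of joint each of d2, m2 above 0.3 rad or value of joint each of d2, m2 below -0.3 rad) and (value of joint each of d3, m3 above 0.3 rad or value of joint each of d3, m3 below -0.3 rad) and (value of joint each of d4, m4 above 0.3 rad or value of joint each of d4, m4 below -0.3 rad) and (value of joint each of d5, m5 above 0.3 rad or value of joint each of d5, m5 below -0.3 rad)), for 0.2 s.
2. with the levers matching, the button is pressed down (all of step 1 and value of joint store above 0.0045 m), for 0.05 s.
At the end, for the whole second after the job is handed in: Each driver lever leans the same way as the master's lever of the same number (both beyond 0.3 rad), the button is up again (within 1.5 mm), and the bystanders are at rest (all of step 1 and value of joint store below 0.0015 m and linear speed of each of yoyo, plate, spacer, padbox below 0.02 m/s); the robot touches nothing.
It fails at once if a master lever is flipped (its tip moves more than 14 mm) (distance of any of m1_tip, m2_tip, m3_tip, m4_tip, m5_tip from where it was at the start of the episode above 0.014 m).
It fails at once if a bystander is shifted more than 15 mm (distance of any of yoyo, plate, spacer, padbox from where it was at the start of the episode above 0.015 m).
It also fails if it takes over 54 s, if anything falls off the work surface, if the arm or the gripper's body presses on something with over 40 N, if the wrist force passes 120 N, or if a joint passes its speed limit or range.

### The arm

A 6-joint arm with a two-finger parallel gripper is mounted at the origin on the work surface. World frame = base frame: x ahead of the robot, y to its left, z up, the work surface at z = 0. Lengths are in mm, angles in rad, forces in N, time in s.
With the tool pointing down it reaches from about 275 to 975 mm from the base axis. Payload 8.4 kg.
Tool frame: the origin (TCP) lies on the centre line of the jaws, within the pads' length; the fingertips stand 17 mm ahead of it and the grasp point (between the pads) lies 2 mm behind it (manip.tcp_to_tips is the distance from the TCP to the fingertips, in mm); y points along the fingers, z is the direction in which the jaws open and shut, and the axes are right-handed (so a half turn about y gives the same grasp; the last joint's range is limited). The gripper opens to 92 mm and grips with 3 to 60 N. Pads are 20 mm wide; open, the fingers measure 128 mm over their backs; the gripper's body (75 mm by 189 mm) begins 69 mm behind the grasp point.
Start: joints at [1.2, 0.353, 1.633, -0, 1.155, -0.002], TCP at [225.309, 582.978, 231.583] pointing down, gripper open.
Joint ranges: [-2.63, 2.63], [-0.92, 2.1], [0.06, 2.66], [-1.3, 4.44], [0, 2.69], [-3.02, 3.02]. Speed limits (rad/s): [2.22, 2.22, 2.79, 3.14, 3.14, 3.14].

### API

Orientations are given as a unit quaternion [w, x, y, z].
In Python, from bench import state, optics, order, manip gives the robot as it stands.
- The arm moves only by the tool arm_command, never from a script. Its argument "deltas" is a list of rows, each an object with "slide": the shift along the tool's x, y, z in mm, a list of three; "angular": the turn, a rotation vector about the tool's x, y, z in rad, a list of three. In form: [{"slide": [tx, ty, tz], "angular": [wx, wy, wz]}, ...]. A call has 1 to 10 rows; each row is the pose to reach, as a shift and turn from the pose commanded when the call began, along the tool's axes at that moment; what a row does not reach only later rows make up. A row lasts 1/8 s, in which the tool goes at most 62.5 mm and 10.7 degrees, less where a joint would pass 70% of its speed; a pose out of reach is approached as far as the arm can. A call with a gripper value outside its range is refused whole. "gripper" is the closure, from -1 (fully open) to 1 (shut), so that 0 is half open, set as the call begins (left out, the last holds). The fingers move at their own pace and stop on an object; "force" is the grip in N (left out, the last holds). Time passes only in rows, so rows that repeat a pose let the fingers close. It gives the time, the measured TCP pose, the force and the opening at its end, in the units of the state.
- state(): the state, without advancing time (a new reading comes with each control period).
- optics.grab_frame(name): name is "side" or "top" or "wrist"; returns (picture, depth): 420x560x3 uint8, red, green, blue; 420x560 float32, mm along the optical axis (not along the pixel's ray), 0 where there is no reading.
- optics.camera_params(name): a dict with "fx", "fy", "cx", "cy" (pixels), "extrinsics" (4x4, takes a point from camera to world coordinates); the wrist camera has in their place "mount" (4x4, takes a point from camera to tool coordinates, whose origin is the TCP and whose axes are the tool frame's). Camera axes: x right, y down, z forward; pixel columns grow to the right and rows downward; lengths in mm; the calibration is good to about 2 mm. A picture is of the moment at which its call begins: read the wrist's pose just before it. camera_params takes no time and is no camera call.
- order.close_job(): hands the job in, once; it reports no verdict.
The state is a dict: "clock": time; "joint_positions": joint angles; "dq": joint speeds; "joint_efforts": joint torques, N m; "tool_pos": TCP position; "orientation": TCP orientation; "force": force on the tool from outside, world axes, zero at the start; "wrist_torque": the same for the moment, N m; "finger_gap": finger opening in mm.
Only numpy, scipy, OpenCV 4.12 (cv2) and the standard library are available. Lean on these libraries where they do the work, as an engineer would, in place of code of your own. Each camera call takes 0.05 s, during which the arm holds its last target.

## Working session

There is one attempt and no reset: what is moved stays moved. The work goes in short steps, Python scripts to look and compute and a tool call to move; the robot and the scene stay as the last step left them, time stands still between calls to the robot, and variables do not carry over. Pictures are saved under pics/ and viewed, and the job is handed in when it is done.

Besides the shell and the picture viewer there is one more tool, called after "Emit:" as name(argument=value, ...) on one line, values as JSON. arm_command: Moves the arm, as the interface text tells. Its arguments: {"type":"object","properties":{"deltas":{"type":"array"},"gripper":{"type":"number"},"force":{"type":"number"}},"required":["deltas"]}

```bash
ls; mkdir -p pics; python3 - <<'E'
from bench import state, optics, order, manip
import cv2
s=state();print(s)
print([x for x in dir(manip) if x[0]!='_'])
for n in ["side","top"]:
    p,d=optics.grab_frame(n); cv2.imwrite(f"pics/{n}0.png",p[:,:,::-1]); 
    import numpy as np; np.save(f"pics/{n}0.npy",d); print(n,optics.camera_params(n))
print(optics.camera_params("wrist"))
E
```

```text
pics
{'clock': 0.0, 'joint_positions': array([ 1.19957056e+00,  3.53643569e-01,  1.63417381e+00, -3.14148157e-05,
        1.15518705e+00, -2.41643891e-03]), 'dq': array([-9.65120630e-05,  3.43394944e-04, -5.12706970e-04, -6.58804071e-04,
       -8.87436108e-04,  7.67371452e-04]), 'joint_efforts': array([ 3.77532007e-03, -5.93849480e+01, -3.34218192e+01,  7.00279023e-02,
        2.35320954e-02, -1.32073228e-04]), 'tool_pos': array([225.15497337, 582.50500696, 230.84956411]), 'orientation': array([-0.69462651,  0.69561119, -0.12973432,  0.12956886]), 'force': array([-0.07439242, -0.03696627,  0.59018471]), 'wrist_torque': array([0.02471642, 0.09985327, 0.02238731]), 'finger_gap': 91.51795271413633}
['Unreachable', 'tcp_to_tips']
side {'fx': 393.87939074703473, 'fy': 393.87939074703473, 'cx': 278.0059673128632, 'cy': 211.45289199521648, 'extrinsics': array([[ 9.87189035e-01, -8.86570174e-02,  1.32656481e-01,
         3.59469874e+02],
       [-1.59543459e-01, -5.38479222e-01,  8.27397131e-01,
        -9.47752239e+02],
       [-1.92180315e-03, -8.37961849e-01, -5.45725431e-01,
         6.
[... 319 characters left out ...]
99916844e-01, -1.17910448e-02, -5.22275989e-03,
        -1.47816388e+02],
       [ 6.03008491e-03, -6.95061288e-02, -9.97563299e-01,
         1.01933239e+03],
       [ 0.00000000e+00,  0.00000000e+00,  0.00000000e+00,
         1.00000000e+00]])}
{'fx': 370.19997071311445, 'fy': 370.19997071311445, 'cx': 274.8343638390992, 'cy': 212.27560499740085, 'mount': array([[ 1.69578716e-03,  9.71980965e-01,  2.35053458e-01,
        -6.65333902e+01],
       [ 6.94745211e-04, -2.35054885e-01,  9.71981851e-01,
        -1.52692792e+02],
       [ 9.99998321e-01, -1.48497208e-03, -1.07388218e-03,
        -1.03411671e+00],
       [ 0.00000000e+00,  0.00000000e+00,  0.00000000e+00,
         1.00000000e+00]])}
```

View pics/top0.png

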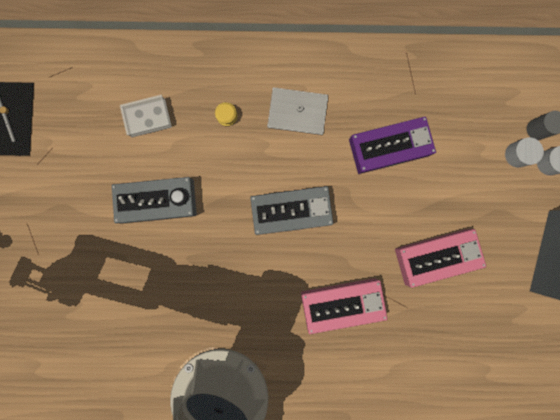

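View pics/side0.png

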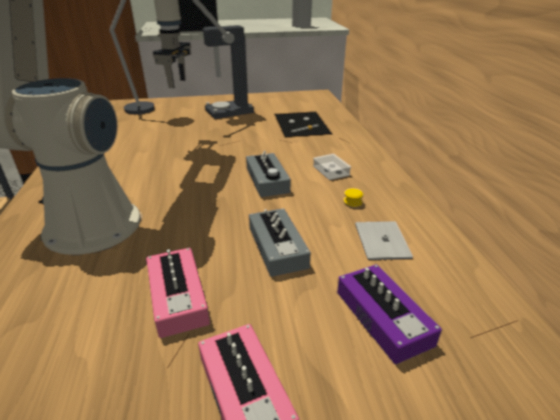

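The top view shows the grey box with a round button at px (153,200), which is the driver. The grey box with a square plate at (291,210) is the master. The purple box (393,145) and the pink ones (440,257) and (344,306) are look-alikes. I'll enlarge both grey boxes and locate them.

```bash
cat > h.py <<'E'
import numpy as np, cv2
from bench import state, optics
from scipy.spatial.transform import Rotation as R
def cast(name,u,v,z,T=None):
    p=optics.camera_params(name); T=p["extrinsics"] if T is None else T
    d=T[:3,:3]@np.array([(u-p["cx"])/p["fx"],(v-p["cy"])/p["fy"],1]); o=T[:3,3]
    return o+d*(z-o[2])/d[2]
def proj(name,P,T=None):
    p=optics.camera_params(name); T=p["extrinsics"] if T is None else T
    q=T[:3,:3].T@(np.asarray(P,float)-T[:3,3]); return np.array([p["fx"]*q[0]/q[2]+p["cx"],p["fy"]*q[1]/q[2]+p["cy"]])
def wristT(s):
    q=s["orientation"]; T=np.eye(4); T[:3,:3]=R.from_quat([q[1],q[2],q[3],q[0]]).as_matrix(); T[:3,3]=s["tool_pos"]
    return T@optics.camera_params("wrist")["mount"]
E
python3 - <<'E'
from h import *
im=cv2.imread("pics/top0.png")
a=cv2.resize(im[170:230,100:200],None,fx=7,fy=5*1.4,interpolation=cv2.INTER_CUBIC)[:300*2]
cv2.imwrite("pics/c_top_d.png",cv2.resize(im[172:228,105:205],(800,448),interpolation=cv2.INTER_CUBIC))
cv2.imwrite("pics/c_top_m.png",cv2.resize(im[180:240,242:342],(800,480),interpolation=cv2.INTER_CUBIC))
s=cv2.imread("pics/side0.png")
cv2.imwrite("pics/c_side.png",cv2.resize(s[145:275,235:320],(523,800)[0:2],interpolation=cv2.INTER_CUBIC)[:600])
# black strips in the two regions
g=cv2.cvtColor(im,cv2.COLOR_BGR2HSV)
for n,(x0,x1,y0,y1) in dict(d=(105,205,172,228),m=(242,342,180,240)).items():
    v=g[y0:y1,x0:x1,2]; print(n,np.percentile(v,[5,20,50,80]))
    m=(v<45).astype(np.uint8); m=cv2.morphologyEx(m,cv2.MORPH_CLOSE,np.ones((3,3)))
    for c in cv2.findContours(m,0,2)[0]:
        if cv2.contourArea(c)>60: print(cv2.minAreaRect(c+np.array([x0,y0])),cv2.contourArea(c))
E
```

```text
d [ 39.  76. 116. 161.]
((142.69227600097656, 200.512451171875), (16.26035499572754, 50.685428619384766), 84.95755004882812) 597.0
m [ 40. 104. 134. 166.]
((282.63128662109375, 211.1241912841797), (15.920970916748047, 49.84840774536133), 82.69424438476562) 711.5
```

View pics/c_top_d.png

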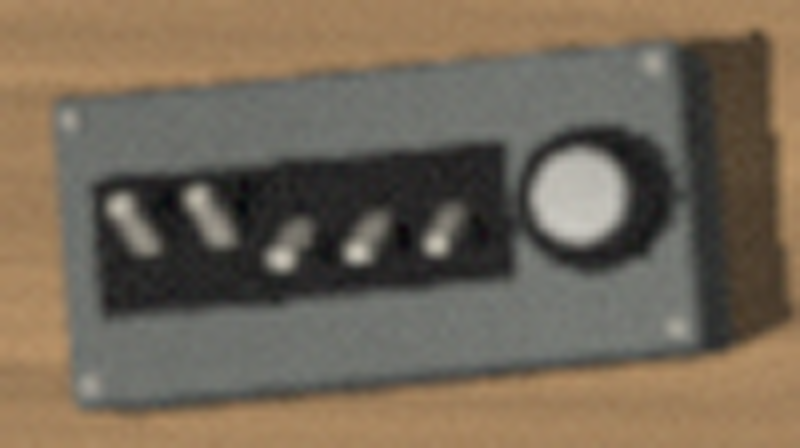

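View pics/c_top_m.png

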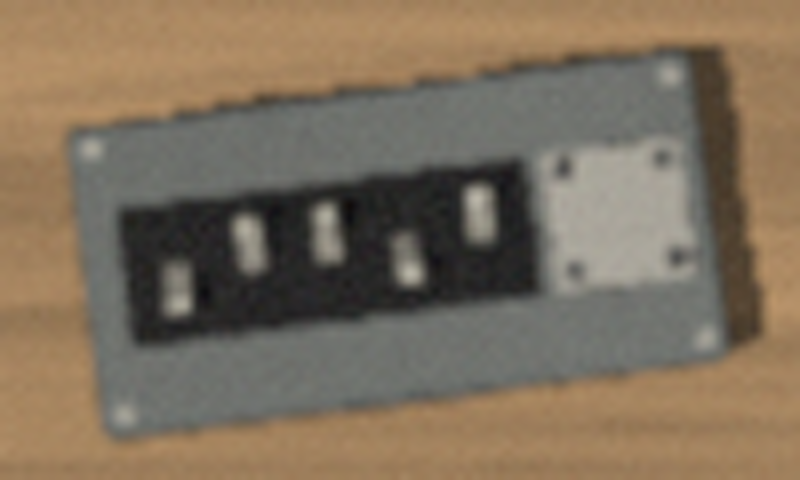

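View pics/c_side.png

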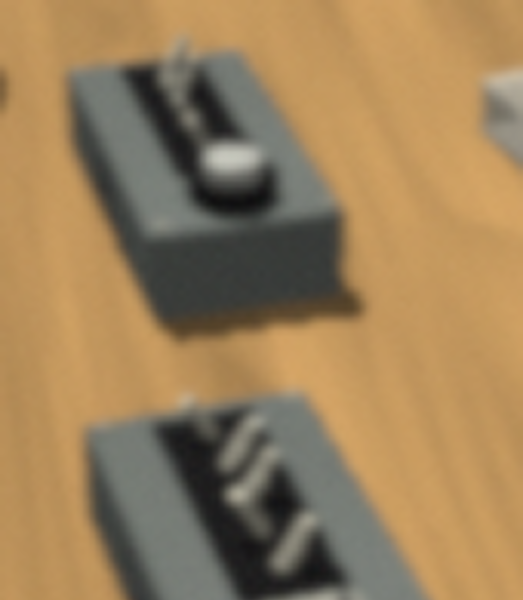

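Lever readings from the crops:

| Lever | Master | Driver | Action |
|---|---|---|---|
| 1 | towards | away | flip |
| 2 | away | away | none |
| 3 | away | towards | flip |
| 4 | towards | towards | none |
| 5 | away | towards | flip |

So d1 goes towards me, and d3 and d5 go away. Next I'll get the box poses and plan a wrist view.

```bash
python3 - <<'E'
from h import *
im=cv2.imread("pics/top0.png")
for n,(x0,x1,y0,y1) in dict(d=(105,205,172,228),m=(242,342,180,240)).items():
    v=cv2.cvtColor(im,cv2.COLOR_BGR2HSV)[y0:y1,x0:x1,2]
    m=cv2.morphologyEx((v<45).astype(np.uint8),cv2.MORPH_CLOSE,np.ones((5,5)))
    if n=='d': m[:,170-x0:]=0
    c=max(cv2.findContours(m,0,2)[0],key=cv2.contourArea)+np.array([x0,y0])
    b=cv2.boxPoints(cv2.minAreaRect(c)); w=np.array([cast("top",u,v,52) for u,v in b])
    print(n,"strip",b.round(1).tolist(),w.round(1)[:,:2].tolist(),"ctr",w.mean(0).round(1))
# box corner screws from crop d: 8px/px offset (105,172); m 8x offset (242,180)
for n,o,pts in [("d",(105,172),[(68,120),(653,63),(678,328),(90,385)]),("m",(242,180),[(90,148),(670,73),(706,337),(124,415)])]:
    w=np.array([cast("top",o[0]+x/8-.5+.06,o[1]+y/8-.5+.06,51)[:2] for x,y in pts]); c=w.mean(0)
    ey=(w[0]-w[1]+w[3]-w[2]); print(n,w.round(1).tolist(),"c",c.round(1),"yaw",np.arctan2(-ey[0],ey[1]), np.linalg.norm(ey)/2)
print("btn",cast("top",105+579/8-.44,172+194/8-.44,68))
s=state(); q=s["orientation"]; print(R.from_quat([q[1],q[2],q[3],q[0]]).as_matrix().round(3))
E
```

```text
d strip [[116.69999694824219, 194.60000610351562], [168.0, 190.10000610351562], [169.39999389648438, 206.3000030517578], [118.19999694824219, 210.8000030517578]] [[514.1, 260.8], [527.1, 132.5], [486.3, 127.6], [473.4, 255.5]] ctr [500.2 194.1  52. ]
m strip [[256.8999938964844, 206.39999389648438], [306.29998779296875, 200.10000610351562], [308.3999938964844, 215.89999389648438], [258.8999938964844, 222.1999969482422]] [[488.7, -92.2], [506.1, -216.5], [466.4, -221.9], [449.0, -97.9]] ctr [ 477.6 -157.1   52. ]
d [[534.6, 271.3], [554.9, 87.6], [471.2, 77.4], [451.2, 260.9]] c [503.  174.3] yaw 0.10946726266075608 184.64929173937745
m [[509.7, -81.5], [535.6, -264.4], [452.4, -276.0], [425.9, -93.5]] c [ 480.9 -178.8] yaw 0.1427077935924349 184.5495277275046
btn [511.63601992 105.21444229  68.        ]
[[ 0.933 -0.     0.36 ]
 [-0.36  -0.001  0.933]
 [ 0.    -1.    -0.001]]
```

Emit:
arm_command(deltas=[{"slide":[50,0,-35],"angular":[0,0.14,0]},{"slide":[101,0,-70],"angular":[0,0.28,0]},{"slide":[152,0,-105],"angular":[0,0.42,0]},{"slide":[203,0,-140],"angular":[0,0.56,0]},{"slide":[254,0,-175],"angular":[0,0.7,0]},{"slide":[305,0,-210],"angular":[0,0.84,0]},{"slide":[356,0,-246],"angular":[0,0.98,0]},{"slide":[406,0,-281],"angular":[0,1.09,0]},{"slide":[406,0,-281],"angular":[0,1.09,0]},{"slide":[406,0,-281],"angular":[0,1.09,0]}], gripper=0)

```text
clock: 1.35
tool_pos: [502.3, 174.6, 231.2]
orientation: [-0.527, 0.527, -0.472, 0.471]
force: [-0.1, 0.3, 0.8]
finger_gap: 46.0
```

```bash
python3 - <<'E'
from h import *
s=state(); print(s["clock"],s["tool_pos"],s["finger_gap"],s["force"]); T=wristT(s); np.save("pics/w1T.npy",T)
q=s["orientation"]; print(R.from_quat([q[1],q[2],q[3],q[0]]).as_matrix().round(4))
p,d=optics.grab_frame("wrist"); cv2.imwrite("pics/w1.png",p[:,:,::-1]); np.save("pics/w1d.npy",d)
ex=np.array([np.cos(.11),np.sin(.11)]);ey=np.array([-ex[1],ex[0]]);c=np.array([503.3,174])
for y in (70,46,22,-2,-26): print(y,proj("wrist",[*(c+y*ey),52],T).round(1))
print(proj("wrist",[*(c-70*ey),68],T).round(1))
E
```

```text
1.35 [502.25538216 174.55100723 231.24206288] 45.96761590257797 [-0.0591805   0.32569973  0.75490657]
[[ 1.116e-01 -1.000e-03  9.937e-01]
 [-9.937e-01  1.000e-04  1.116e-01]
 [-2.000e-04 -1.000e+00 -1.000e-03]]
70 [277.9 117.6]
46 [277.9 145.6]
22 [277.8 172.6]
-2 [277.7 198.8]
-26 [277.7 224.1]
[277.7 275.1]
```

View pics/w1.png

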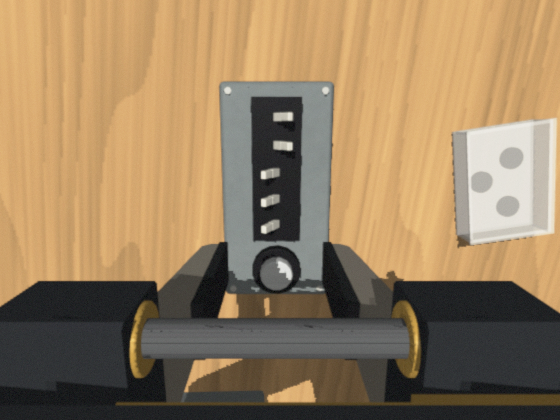

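The wrist view shows the driver's d1 (283,117) and d2 (283,146) leaning right, which is away. d3 to d5 at (270,174), (270,201) and (270,227) lean left, towards me. The button is at (276,271). This agrees with the top view. I'll straddle d1 and pull it towards the robot.

Emit:
arm_command(deltas=[{"slide":[-35,50,0],"angular":[0,0,0]},{"slide":[-69.5,100,0],"angular":[0,0,0]},{"slide":[-69.5,150,0],"angular":[0,0,0]},{"slide":[-69.5,150,0],"angular":[0,0,0]},{"slide":[-69.5,150,-12],"angular":[0,0,0]},{"slide":[-69.5,150,-24],"angular":[0,0,0]},{"slide":[-69.5,150,-24],"angular":[0,0,0]},{"slide":[-69.5,150,-10],"angular":[0,0,0]},{"slide":[-69.5,150,0],"angular":[0,0,0]},{"slide":[-69.5,120,0],"angular":[0,0,0]}])

```text
clock: 2.65
tool_pos: [495.4, 243.1, 110.3]
orientation: [-0.526, 0.528, -0.472, 0.471]
force: [0.4, -0.1, 0.5]
finger_gap: 46.1
```

```bash
python3 - <<'E'
from h import *
s=state(); print(s["clock"],s["tool_pos"],s["finger_gap"],s["force"])
p,d=optics.grab_frame("wrist"); cv2.imwrite("pics/w2.png",p[:,:,::-1])
p,d=optics.grab_frame("top"); cv2.imwrite("pics/t2.png",cv2.resize(p[150:250,90:230,::-1],None,fx=5,fy=5,interpolation=cv2.INTER_CUBIC))
E
```

```text
2.65 [495.43539077 243.06240293 110.34888202] 46.095397467022345 [ 0.44560963 -0.08476031  0.47672239]
```

View pics/w2.png

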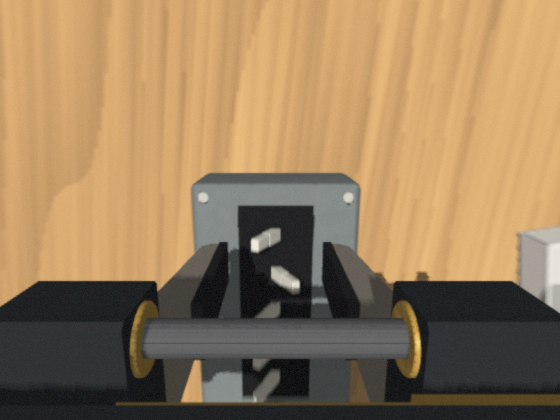

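d1 at (266,240) now leans towards me, and d2 at (285,279) still leans away. Next are d3 (48 mm along tool x) and d5 (96 mm), both pushed away.

Emit:
arm_command(deltas=[{"slide":[48,0,0],"angular":[0,0,0]},{"slide":[48,0,0],"angular":[0,0,0]},{"slide":[48,30,0],"angular":[0,0,0]},{"slide":[48,30,0],"angular":[0,0,0]},{"slide":[48,30,12],"angular":[0,0,0]},{"slide":[48,30,24],"angular":[0,0,0]},{"slide":[48,30,24],"angular":[0,0,0]},{"slide":[48,30,10],"angular":[0,0,0]},{"slide":[48,30,0],"angular":[0,0,0]},{"slide":[48,0,0],"angular":[0,0,0]}])

```text
clock: 4.0
tool_pos: [496.8, 194.9, 110.1]
orientation: [-0.526, 0.529, -0.472, 0.47]
force: [-0.1, 0.8, 0.8]
finger_gap: 46.0
```

Emit:
arm_command(deltas=[{"slide":[48,0,0],"angular":[0,0,0]},{"slide":[48,0,0],"angular":[0,0,0]},{"slide":[48,30,0],"angular":[0,0,0]},{"slide":[48,30,0],"angular":[0,0,0]},{"slide":[48,30,12],"angular":[0,0,0]},{"slide":[48,30,24],"angular":[0,0,0]},{"slide":[48,30,24],"angular":[0,0,0]},{"slide":[48,30,10],"angular":[0,0,0]},{"slide":[48,30,0],"angular":[0,0,0]},{"slide":[48,0,0],"angular":[0,0,0]}])

```text
clock: 5.25
tool_pos: [502.1, 147.4, 110.1]
orientation: [-0.526, 0.529, -0.472, 0.47]
force: [0.7, -0.4, 1.2]
finger_gap: 45.8
```

```bash
python3 - <<'E'
from h import *
s=state(); print(s["clock"],s["tool_pos"],s["finger_gap"],s["force"]); T=wristT(s)
p,d=optics.grab_frame("wrist"); cv2.imwrite("pics/w3.png",p[:,:,::-1])
E
```

```text
5.25 [502.11432809 147.3993118  110.10625378] 45.78569637689147 [ 0.70753012 -0.4224875   1.22052431]
```

View pics/w3.png

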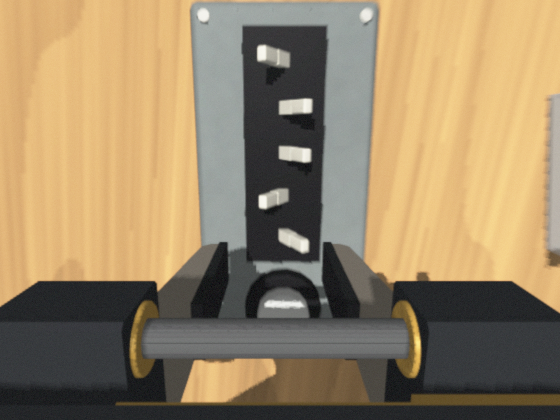

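All five match the master: d1 (273,56) left, d2 (296,106) right, d3 (295,154) right, d4 (273,198) left, d5 (293,240) right. Now I'll find the button.

```bash
python3 - <<'E'
from h import *
T=np.load("pics/w1T.npy"); im=cv2.imread("pics/w1.png")
cv2.imwrite("pics/w1c.png",cv2.resize(im[235:300,230:325],None,fx=7,fy=7,interpolation=cv2.INTER_CUBIC))
w=cast("wrist",276,270,62,T); print("collar wrist",w)
s=state(); q=s["orientation"]; M=R.from_quat([q[1],q[2],q[3],q[0]]).as_matrix()
for b in (w,np.array([511.6,105.2,68])): print("tool delta",M.T@(np.array([b[0],b[1],68])-s["tool_pos"]))
E
```

```text
collar wrist [509.16760968 106.74502918  62.        ]
tool delta [41.72393071 46.62202592 -0.7952881 ]
tool delta [43.53157371 46.6243065   1.44882852]
```

View pics/w1c.png

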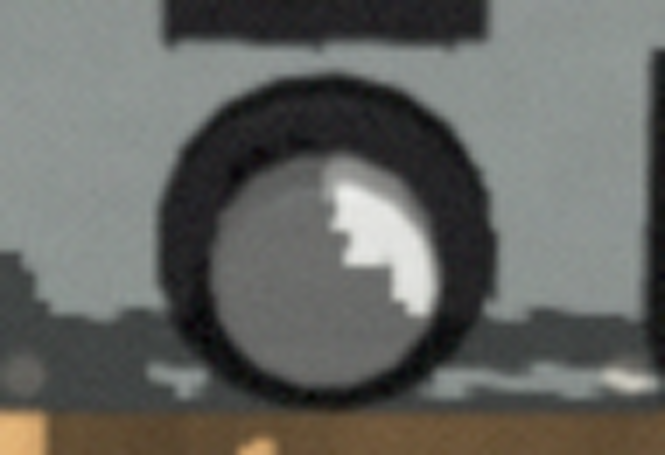

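Emit:
arm_command(deltas=[{"slide":[22,0,0],"angular":[0,0,0]},{"slide":[43,0,0],"angular":[0,0,0]},{"slide":[43,0,0],"angular":[0,0,0]},{"slide":[43,0,0],"angular":[0,0,0]},{"slide":[43,0,0],"angular":[0,0,0]},{"slide":[43,9,0],"angular":[0,0,0]},{"slide":[43,18,0],"angular":[0,0,0]},{"slide":[43,18,0],"angular":[0,0,0]}], gripper=1, force=20)

```text
clock: 6.3
tool_pos: [509.6, 105.4, 92.4]
orientation: [-0.527, 0.528, -0.472, 0.471]
force: [-0.2, 0.0, 0.6]
finger_gap: 0.3
```

```bash
python3 - <<'E'
from h import *
s=state(); print(s["clock"],s["tool_pos"],s["finger_gap"],s["force"])
p,d=optics.grab_frame("wrist"); cv2.imwrite("pics/w4.png",p[:,:,::-1])
p,d=optics.grab_frame("side"); cv2.imwrite("pics/s4.png",cv2.resize(p[100:240,200:330,::-1],None,fx=4,fy=4,interpolation=cv2.INTER_CUBIC))
E
```

```text
6.3 [509.64725245 105.39280016  92.42092007] 0.34093736829342597 [-0.15708866  0.03865332  0.63103744]
```

View pics/w4.png

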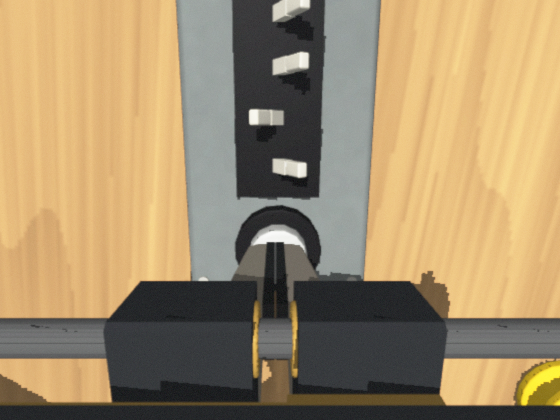

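View pics/s4.png

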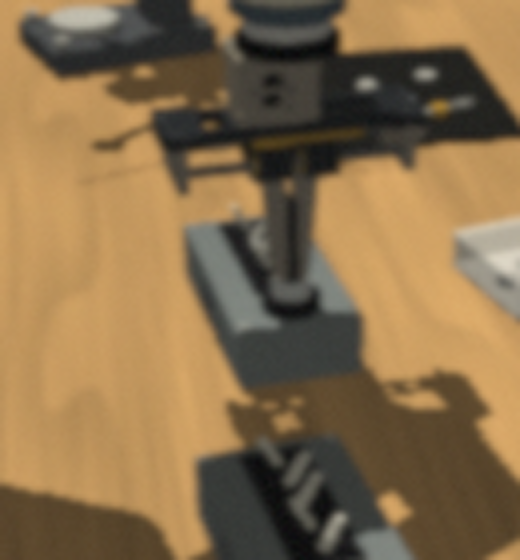

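The closed fingers are centred over the cap, with the tips about 7 mm above it. Pressing now.

Emit:
arm_command(deltas=[{"slide":[0,6,0],"angular":[0,0,0]},{"slide":[0,10,0],"angular":[0,0,0]},{"slide":[0,12.5,0],"angular":[0,0,0]},{"slide":[0,12.5,0],"angular":[0,0,0]},{"slide":[0,12.5,0],"angular":[0,0,0]}])

```text
clock: 7.02
tool_pos: [511.2, 105.6, 83.0]
orientation: [0.528, -0.527, 0.471, -0.472]
force: [-6.2, -0.6, 26.6]
finger_gap: 0.3
```

```bash
python3 - <<'E'
from h import *
from bench import manip
s=state(); print(s["clock"],s["tool_pos"],s["finger_gap"],s["force"],s["wrist_torque"],manip.tcp_to_tips)
p,d=optics.grab_frame("wrist"); cv2.imwrite("pics/w5.png",cv2.resize(p[180:340,180:380,::-1],None,fx=4,fy=3.75*1.0667,interpolation=cv2.INTER_CUBIC)[:600])
p,d=optics.grab_frame("side"); cv2.imwrite("pics/s5.png",cv2.resize(p[130:200,230:310,::-1],None,fx=8,fy=8,interpolation=cv2.INTER_CUBIC))
E
```

```text
7.025 [511.17063261 105.57259028  83.01913512] 0.30660500619299497 [-6.18456266 -0.60022489 26.62148218] [-0.2394442   1.26071782 -0.04859163] 17.0
```

View pics/w5.png

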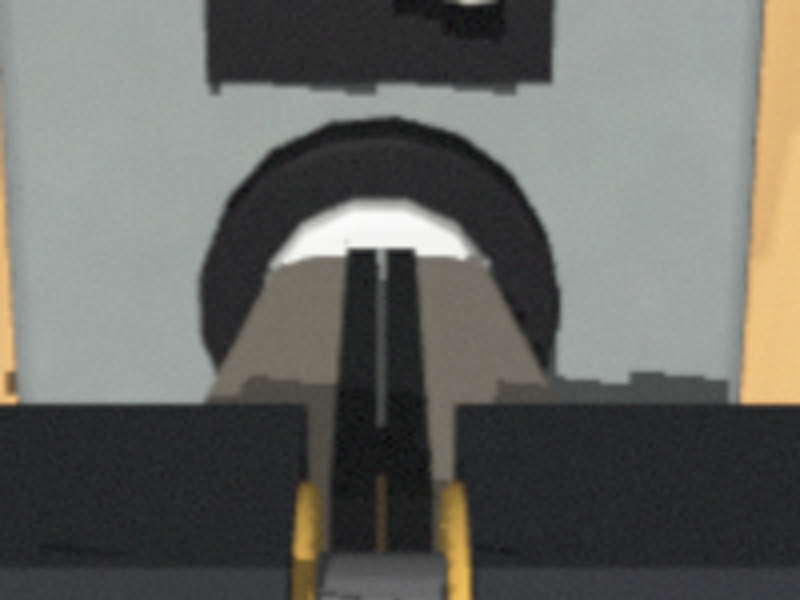

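View pics/s5.png

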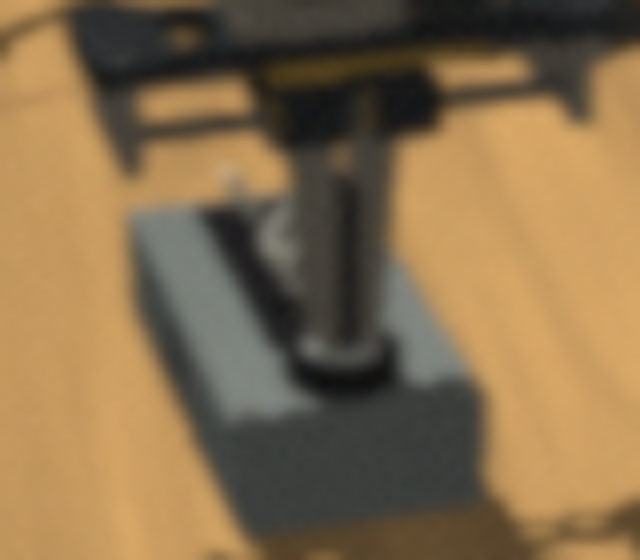

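The 26 N reaction suggests a hard stop, but the tip height by TCP reads 4 mm higher than expected. I'll check the cap height against the collar in the depth image.

```bash
python3 - <<'E'
from h import *
s=state(); T=wristT(s); p,d=optics.grab_frame("wrist"); np.save("pics/w6d.npy",d); cv2.imwrite("pics/w6.png",p[:,:,::-1])
c=optics.camera_params("wrist")
for u in (275,262,290):
  for v in (190,203,209,213,217,222,227,230,233,236,239,241,244,247):
    z=d[v,u]; P=T@np.array([(u-c["cx"])/c["fx"]*z,(v-c["cy"])/c["fy"]*z,z,1]); print(u,v,p[v,u].tolist(),P[:3].round(1))
E
```

```text
275 190 [38, 42, 43] [506.4 137.4  52.1]
275 203 [155, 160, 161] [507.1 130.4  50.3]
275 209 [89, 94, 90] [507.5 127.6  51.9]
275 213 [29, 31, 32] [507.5 127.4  59.8]
275 217 [45, 43, 48] [507.6 125.8  61.2]
275 222 [39, 40, 43] [507.9 123.3  61.3]
275 227 [41, 40, 45] [508.2 121.   62.2]
275 230 [145, 145, 142] [508.3 119.5  62. ]
275 233 [244, 245, 242] [508.4 118.7  64.5]
275 236 [247, 247, 246] [508.6 117.5  65.4]
275 239 [243, 244, 242] [508.7 116.2  66.1]
275 241 [231, 232, 229] [508.8 115.1  65.7]
275 244 [142, 144, 140] [508.9 114.8  69.4]
275 247 [126, 125, 124] [508.8 114.8  73.7]
262 190 [43, 41, 43] [499.9 136.7  52. ]
262 203 [151, 157, 156] [500.5 129.7  50.5]
262 209 [150, 156, 154] [500.8 126.4  49.9]
262 213 [33, 33, 32] [501.1 126.   56.6]
262 217 [53, 53, 54] [501.4 125.   60.8]
262 222 [44, 45, 46] [501.6 122.8  62.1]
262 227 [42, 41, 46] [501.9 120.2  61.8]
262 230 [43, 45, 46] [502.  118.6  61.5]
262 233 [172, 174, 170] [502.2 117.4  62.5]
262 236 [247, 247, 245] [502.3 116.4  64. ]
262 239 [247, 247, 246] [502.5 115.1  64.9]
262 241 [245, 246, 244] [502.6 114.2  65.1]
262 244 [138, 135, 127] [502.8 113.1  66.2]
262 247 [113, 109, 98] [502.9 113.1  70.7]
290 190 [39, 39, 39] [513.9 138.2  51.8]
290 203 [159, 165, 163] [514.9 130.8  48.5]
290 209 [157, 165, 161] [515.2 128.   49.9]
290 213 [32, 36, 36] [515.3 126.5  52.6]
290 217 [39, 38, 40] [515.  126.4  60.3]
290 222 [43, 41, 44] [515.2 124.1  61.3]
290 227 [45, 43, 45] [515.5 121.7  61.5]
290 230 [39, 40, 42] [515.7 120.2  61.6]
290 233 [77, 76, 77] [515.8 118.8  62. ]
290 236 [186, 187, 184] [515.8 118.1  64.9]
290 239 [244, 244, 242] [516.  116.5  64.5]
290 241 [244, 244, 242] [516.  115.8  65.5]
290 244 [139, 133, 125] [516.1 114.9  67.2]
290 247 [116, 110, 100] [515.9 114.9  71.8]
```

```bash
python3 - <<'E'
from h import *
s=state(); print(s["clock"],s["tool_pos"],s["force"],s["wrist_torque"],s["joint_positions"])
E
```

```text
7.175 [511.16621547 105.60357879  83.02182331] [-6.40396942 -0.40219264 26.58418844] [-0.26227156  1.23233282 -0.00985915] [2.00823697e-01 3.91643890e-01 1.97361446e+00 6.49264623e-05
 7.74849309e-01 8.88459147e-02]
```

Emit:
arm_command(deltas=[{"slide":[0,0,0],"angular":[0,0,0]},{"slide":[0,0,0],"angular":[0,0,0]}])

```text
clock: 7.42
tool_pos: [511.1, 105.6, 83.0]
orientation: [0.528, -0.527, 0.471, -0.472]
force: [-5.7, -1.6, 26.0]
finger_gap: 0.4
```

```bash
python3 - <<'E'
from h import *
T=np.load("pics/w1T.npy"); d=np.load("pics/w1d.npy"); c=optics.camera_params("wrist")
for u in (276,268,284):
  for v in range(244,296,3):
    z=d[v,u]; P=T@np.array([(u-c["cx"])/c["fx"]*z,(v-c["cy"])/c["fy"]*z,z,1]); print(u,v,P[:3].round(1), end=' | ')
  print()
im=cv2.imread("pics/w6.png"); cv2.imwrite("pics/w6c.png",cv2.resize(im[205:265,225:325],None,fx=8,fy=8,interpolation=cv2.INTER_LANCZOS4))
E
```

```text
276 244 [506.7 128.6  51.9] | 276 247 [506.9 127.3  56.5] | 276 250 [507.  125.9  60.9] | 276 253 [507.3 123.4  62.2] | 276 256 [507.6 120.7  62.7] | 276 259 [507.8 119.   65.8] | 276 262 [507.9 118.1  71.1] | 276 265 [508.2 115.5  71.8] | 276 268 [508.4 113.3  73.2] | 276 271 [508.8 109.9  72. ] | 276 274 [509.1 107.3  72.8] | 276 277 [509.4 104.1  72. ] | 276 280 [509.8 100.8  71. ] | 276 283 [510.1  98.6  72.6] | 276 286 [510.5  95.   71.1] | 276 289 [510.8  92.3  71.7] | 276 292 [511.6  84.8  62.3] | 276 295 [ 5.154e+02  5.110e+01 -3.000e-01] | 
268 244 [499.3 127.1  49.8] | 268 247 [499.5 125.2  53.1] | 268 250 [499.7 124.9  60.5] | 268 253 [500.  122.4  61.6] | 268 256 [500.3 119.9  62.6] | 268 259 [500.6 116.9  62.6] | 268 262 [500.8 117.   70.2] | 268 265 [501.  114.6  71.5] | 268 268 [501.3 111.9  71.9] | 268 271 [501.7 108.3  70. ] | 268 274 [501.9 106.6  73. ] | 268 277 [502.2 103.8  73. ] | 268 280 [502.6 100.1  71.3] | 268 283 [502.9  97.5  72.1] | 268 286 [503.2  95.   72.9] | 268 289 [503.8  86.6  61.3] | 268 292 [504.1  84.   62.3] | 268 295 [ 5.065e+02  5.010e+01 -3.000e-01] | 
284 244 [514.4 128.3  48.5] | 284 247 [514.5 127.   53.5] | 284 250 [514.4 126.6  60.8] | 284 253 [514.7 124.   61.4] | 284 256 [515.  121.2  61.9] | 284 259 [515.3 118.1  61.4] | 284 262 [515.2 118.2  69.2] | 284 265 [515.3 116.3  71.7] | 284 268 [515.7 113.3  71.3] | 284 271 [516.  110.7  71.9] | 284 274 [516.3 107.8  71.9] | 284 277 [516.7 104.7  71.5] | 284 280 [517.  102.2  72.4] | 284 283 [517.4  98.9  71.6] | 284 286 [517.6  96.3  72.3] | 284 289 [518.8  88.7  62.3] | 284 292 [519.2  85.   60.9] | 284 295 [ 5.244e+02  5.210e+01 -3.000e-01] |
```

View pics/w6c.png

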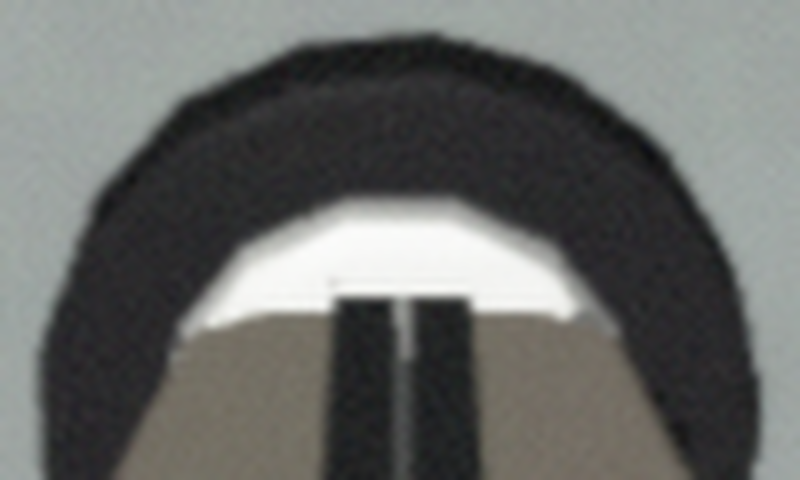

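With the button up, the depth camera read the cap at about 72 mm (w1). It now reads about 66 mm, against a collar at 62 in both pictures. That is 6 mm of travel onto a hard stop at 26 N, so the button is fully down. The cap simply stands about 4 mm higher than the nominal 68 mm. I'll let it up now.

Emit:
arm_command(deltas=[{"slide":[0,-6,0],"angular":[0,0,0]},{"slide":[0,-20,0],"angular":[0,0,0]},{"slide":[0,-60,0],"angular":[0,0,0]},{"slide":[-10,-110,0],"angular":[0,0,0]},{"slide":[-30,-150,0],"angular":[0,0,0]},{"slide":[-40,-150,0],"angular":[0,0,0]},{"slide":[-40,-150,0],"angular":[0,0,0]}])

```text
clock: 8.3
tool_pos: [505.3, 145.4, 230.6]
orientation: [-0.527, 0.528, -0.471, 0.471]
force: [-0.1, -1.0, 0.0]
finger_gap: 0.6
```

```bash
python3 - <<'E'
from h import *
s=state(); print(s["clock"],s["tool_pos"],s["force"]); T=wristT(s); c=optics.camera_params("wrist")
p,d=optics.grab_frame("wrist"); cv2.imwrite("pics/w7.png",p[:,:,::-1])
B=np.array([509.5,106,70]); u0,v0=proj("wrist",B,T); print(u0,v0)
for v in range(int(v0)-24,int(v0)+25,4):
    u=int(u0); z=d[v,u]; P=T@np.array([(u-c["cx"])/c["fx"]*z,(v-c["cy"])/c["fy"]*z,z,1]); print(v,P[:3].round(1))
p,d=optics.grab_frame("top"); cv2.imwrite("pics/t7.png",cv2.resize(p[80:240,90:350,::-1],None,fx=3,fy=3,interpolation=cv2.INTER_CUBIC))
E
```

```text
8.3 [505.3198577  145.44685315 230.58055552] [-0.07716929 -0.96391952  0.0288572 ]
276.42551567626464 243.73897323236238
219 [506.8 126.4  61.9]
223 [507.2 122.8  62.1]
227 [507.6 119.5  63.7]
231 [507.7 118.2  71.9]
235 [508.2 114.6  71.8]
239 [508.6 110.5  70.6]
243 [503.4 154.9 216. ]
247 [503.4 154.8 221.4]
251 [503.4 154.7 226.7]
255 [503.4 154.5 231.4]
259 [503.4 154.4 236. ]
263 [503.4 154.5 240.8]
267 [503.4 154.8 245.9]
```

View pics/w7.png

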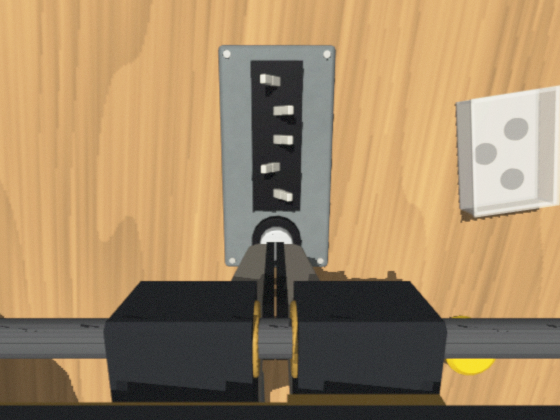

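View pics/t7.png

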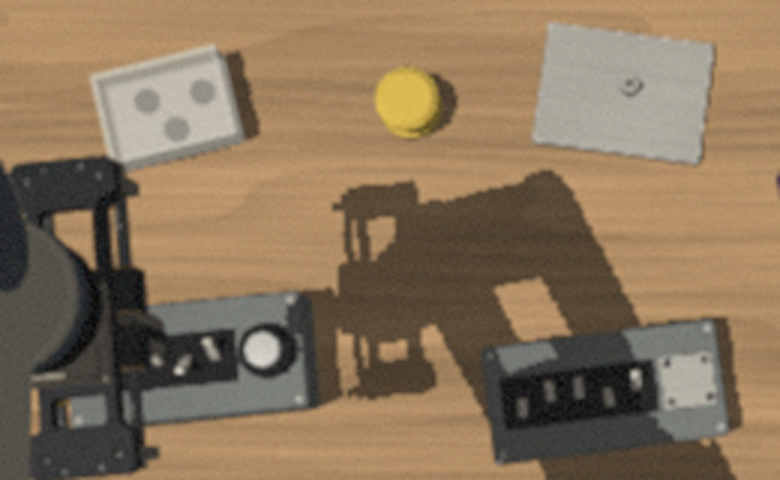

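The wrist view shows d1 to d5 as towards, away, away, towards, away. The cap is back up at about 72 mm, and the master and bystanders are unmoved. Handing in.

```bash
python3 - <<'E'
from bench import order
print(order.close_job())
E
```

```text
the job is handed in; nothing more can be done
None
```

I set the driver box to match the master, pressed and released the button, and handed the job in. The clock stood at about 8.4 s.

- **Levers:** I flipped d1 towards the robot, and d3 and d5 away from it. The final wrist picture shows d1 to d5 as towards, away, away, towards, away, which is the master's pattern.
- **Button:** The cap went down 6 mm, from about 72 to about 66 mm by wrist depth, and met a hard stop at 26 N. After release it read about 72 mm again.
- **Surroundings:** By eye in the last top picture, the master's levers, yo-yo, plate, spacer and pad box look unmoved. The tool is clear of everything and shows about 1 N or less.

**Check that disagreed:** The cap's up height measured about 72 mm, not the stated 68 mm. I therefore judged the press by its 6 mm of travel and the hard stop, not by absolute height. Handing in returned no verdict.

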